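# Lay a standing book into the spine-gluing jig and nip its spine

## Robot

A 7-joint arm with a two-finger parallel gripper is mounted at the origin on the work surface. World frame = base frame: x ahead of the robot, y to its left, z up, the work surface at z = 0. Lengths are in m, angles in rad, forces in N, time in s.
With the tool pointing down it reaches from about 0.4 to 0.85 m from the base axis. Payload 10.4 kg.
Tool frame: the origin (TCP) lies midway between the tips of the shut fingers; the grasp point (between the pads) lies 19 mm behind it; x points along the fingers, z is the direction in which the jaws open and shut, and the axes are right-handed (so a half turn about x gives the same grasp; the last joint's range is limited). The gripper opens to 87 mm and grips with 3 to 60 N. Pads are 19 mm wide; open, the fingers measure 117 mm over their backs; the gripper's body (75 mm by 190 mm) begins 51 mm behind the grasp point.
Start: joints at [-0.023, 0.332, -0.065, 1.46, 0.022, 1.35, -0.088], TCP at [0.625, 0, 0.223] pointing down, gripper open.
Joint ranges: [-2.6, 2.6], [-0.5, 2.12], [-1.47, 1.34], [0.16, 2.42], [-1.27, 4.41], [0.06, 2.06], [-2.6, 2.6]. Speed limits (rad/s): [2.22, 2.22, 2.79, 2.79, 3.14, 3.14, 3.14].

## Interface

Orientations are given as a unit quaternion [x, y, z, w].
In Python, from bench import read_state, camera, camera_params, close_job gives the robot as it stands.
- The arm moves only by the tool arm_command, never from a script. Its argument "targets" is a list of rows, each a list of 7 numbers: the closure in counts, from 0 (fully open) to 255 (shut), then the shift along the tool's x, y, z in mm, then the turn, a rotation vector about the tool's x, y, z in rad. A call has 1 to 10 rows; each row is the pose to reach, as a shift and turn from the pose commanded when the call began, along the tool's axes at that moment; what a row does not reach only later rows make up. A row lasts 1/10 s, in which the tool goes at most 50 mm and 8.59 degrees, less where a joint would pass 70% of its speed; a pose out of reach is approached as far as the arm can. A call with a gripper value outside its range is refused whole. The fingers move at their own pace and stop on an object; "newtons" is the grip in N (left out, the last holds). Time passes only in rows, so rows that repeat a pose let the fingers close. It gives the time, the measured TCP pose, the force and the opening at its end, in the units of the state.
- read_state(): the state, without advancing time (a new reading comes with each control period).
- camera(name): name is "scene" or "side" or "wrist"; returns the picture (480x640x3 uint8, red, green, blue); there is no depth.
- camera_params(name): a dict with "intrinsics" (3x3 intrinsics, pixels), "xyz" and "orientation" of the camera in the world; the wrist camera has in their place "mount" (4x4, takes a point from camera to tool coordinates, whose origin is the TCP and whose axes are the tool frame's). Camera axes: x right, y down, z forward; pixel columns grow to the right and rows downward; lengths in m; the calibration is good to about 2 mm. A picture is of the moment at which its call begins: read the wrist's pose just before it. camera_params takes no time and is no camera call.
- close_job(): hands the job in, once; it reports no verdict.
The state is a dict: "time": time; "joint_positions": joint angles; "joint_vel": joint speeds; "joint_torque": joint torques, N m; "ee_pos": TCP position; "eef_rot": TCP orientation; "ft_force": force on the tool from outside, world axes, zero at the start; "torque": the same for the moment, N m; "width": finger opening in m.
Only numpy, scipy, OpenCV 4.12 (cv2) and the standard library are available. Lean on these libraries where they do the work, as an engineer would, in place of code of your own. Each camera call takes 0.05 s, during which the arm holds its last target.

## Task

The clasped blue book stands on its tail on the felt bed of the gluing jig. Without lifting it, push it over so that it topples onto its back cover (the cover with the paper label ends up on top), then slide it flat, red spine first, until the rubber-faced sprung bar gives by about three millimetres and bears lightly along the whole spine; leave it there, held by the bar. Work gently, do not ram the bar, and do not disturb the brush jar, tape roll and glue pot.

Things in the scene. Friction and masses are not known exactly. Their poses are not given: they have to be found in the camera images.
- book: Rigid closed hardback, navy, red spine, 110 mm (spine to fore-edge) x 36 thick x 160 tall, 0.45 to 0.8 kg. Origin: centre of its tail face (underside while standing). x out of the spine, y out of the plain back cover, z tail to head; front cover (paper label) faces -y, fore-edge with brass clasps -x. Starts standing on the bed, spine to the bar, back cover roughly along jig +y, bed free there.
- push_point (a point): Point on the front cover, 120 mm above the tail, mid-width (book x 0, y -18, z 120 mm). Pushed slowly here along the book's +y, the book tips about its foot and falls over once this point has moved 30 to 40 mm; pushed below about 40 mm it only slides. It may skid a few cm as it lands.
- book_mid (a point): Centre of the book (z = 80 mm in its frame). Lying on its back cover the book's y points down, its z along the jig's +y, its top is 36 mm above the bed. Friction on the felt is about 0.6 (varies): 2 to 6 N to slide it lying; that friction also keeps it against the bar when the pusher leaves.
- jig: Bed of the gluing jig: fixed plywood board with green felt, bed surface 20 mm above the table. Origin on the table surface, z up; the bed spans x = -140 to +200 mm, y = -180 to +180 mm. x points from the open (robot) side to the pressing head, y along the sprung bar.
- head: Pressing head fixed on the jig's far side, same origin and axes as the jig. Its wooden beam (x 157 to 187 mm, 75 mm above the table) carries a rubber-faced sprung bar, y = -130 to +130 mm, 23 to 55 mm above the table, facing -x. How far out it is set is not measured: at rest the rubber face is anywhere from x = 73 to 105 mm and must be found by touch.
- beam_mid (a point): Top middle of the head's beam (jig x 172, y 0, z 75 mm). The rubber-faced bar before it yields towards jig +x on springs, 1 N per mm from its rest place, up to 14 mm; its mount does not give. About 3 N is right; more than 8 N on the bar, at any time, spoils the glued lining. Keep the robot off head and bar.
- brush_jar: Glass jar of 72 mm diameter and 90 mm tall with brushes standing up to 190 mm; loose, stands beside the jig. Origin: centre of its underside, z up.
- tape_roll: Roll of blue tape lying flat, 90 mm diameter, 25 mm tall; loose, beside the jig. Origin: centre of its underside, z up.
- glue_pot: Glue jar with blue cap, 68 mm diameter, 85 mm tall; loose, beside the jig. Origin: centre of its underside, z up.
Not all that is in view belongs to the job. Of the things that look like the book, the larger one is meant.

How it is judged:
On the way, in this order (a step that is already met when the one before it is completed fails the run):
1. the book has toppled onto its back cover and lies flat on the bed, not yet at the bar (angle between book's own y axis and vertical above 3.05 rad and linear speed of book below 0.05 m/s and contact force between book and head below 0.1 N), for 0.2 s.
2. the book, lying, presses on the sprung bar (angle between book's own y axis and vertical above 3.05 rad and contact force between book and head above 1 N), for 0.3 s.
At the end, for the whole second after the job is handed in: The book lies at rest flat on its back cover on the bed (within 5 degrees), spine square to the bar (within 3.4 degrees) and within the bar's length (book's middle within 55 mm of the bar's middle), and the bar still bears on the spine with more than 0.6 N after the robot has let go (angle between book's own y axis and vertical above 3.05 rad and angle between the x axis of book and the x axis of jig, either way round below 0.06 rad and x of book in the frame of jig above 0.01 m and y of book in the frame of jig between -0.135 and -0.025 m and z of book in the frame of jig below 0.045 m and contact force between book and head above 0.6 N and linear speed of book below 0.02 m/s); the robot touches nothing.
It fails at once if the bar is pressed with more than 8 N (contact force between book and head above 8 N).
It fails at once if the robot pushes the book with more than 25 N (contact force between any of the arm, the fingers and book above 25 N).
It fails at once if the robot touches the pressing head (contact force between any of the arm, the fingers and head above 1 N).
It fails at once if the book is lifted off the bed (tail 20 mm above where it rests) (z of book in the frame of jig above 0.06 m).
It fails at once if a bystander is shifted by more than 15 mm (distance of any of brush_jar, tape_roll, glue_pot from where it was at the start of the episode above 0.015 m).
It also fails if it takes over 72 s, if anything falls off the work surface, if the arm or the gripper's body presses on something with over 40 N, if the wrist force passes 120 N, or if a joint passes its speed limit or range.

## Working session

There is one attempt and no reset: what is moved stays moved. The work goes in short steps, Python scripts to look and compute and a tool call to move; the robot and the scene stay as the last step left them, time stands still between calls to the robot, and variables do not carry over. Pictures are saved under pics/ and viewed, and the job is handed in when it is done.

Besides the shell and the picture viewer there is one more tool, called after "Emit:" as name(argument=value, ...), one argument or row to a line, values as JSON. arm_command: Moves the arm, as the interface text tells. Its arguments: {"type":"object","properties":{"targets":{"type":"array"},"newtons":{"type":"number"}},"required":["targets"]}

```bash
mkdir -p pics; ls; cat > h.py <<'E'
import numpy as np, cv2
from scipy.spatial.transform import Rotation as R
from bench import read_state, camera, camera_params, close_job
def save(name,f):
    im=camera(name); cv2.imwrite('pics/'+f,cv2.cvtColor(im,cv2.COLOR_RGB2BGR)); return im
def ray(name,uv):
    p=camera_params(name);K=np.array(p['intrinsics']);M=np.array(p['orientation'])
    Rm=M if M.shape==(3,3) else R.from_quat(M).as_matrix()
    d=Rm@np.linalg.inv(K)@np.array([uv[0],uv[1],1.]);return np.array(p['xyz']),d/np.linalg.norm(d)
def onz(name,uv,z):
    o,d=ray(name,uv);return o+d*(z-o[2])/d[2]
def proj(name,P):
    p=camera_params(name);K=np.array(p['intrinsics']);M=np.array(p['orientation'])
    Rm=M if M.shape==(3,3) else R.from_quat(M).as_matrix()
    c=Rm.T@(np.array(P)-np.array(p['xyz']));q=K@c;return q[:2]/q[2]
E
python3 - <<'E'
from h import *
s=read_state();print(s)
for n in ['scene','side','wrist']:
    print(camera_params(n)); save(n,n+'0.png')
E
```

```text
pics
{'time': 0.0, 'joint_positions': array([-0.02261682,  0.33285495, -0.06470137,  1.46098987,  0.02159234,
        1.34987314, -0.08851162]), 'joint_vel': array([ 0.00243184,  0.00172146,  0.00050826,  0.00066383,  0.00044731,
       -0.00029481, -0.00095383]), 'joint_torque': array([-1.20520472e-04, -6.23245955e+01,  2.44190963e-02, -3.89891267e+01,
       -6.13984605e-02,  3.97891912e-02,  1.87085252e-04]), 'ee_pos': array([6.24599023e-01, 7.34695099e-06, 2.21741323e-01]), 'eef_rot': array([-3.05982057e-05,  7.07611774e-01, -1.16335946e-05,  7.06601427e-01]), 'ft_force': array([ 0.4056341 , -0.14430993, -0.77412011]), 'torque': array([-0.00970012,  0.01363924,  0.0072739 ]), 'width': 0.08691507617606209}
{'intrinsics': array([[486.9230319 ,   0.        , 321.99777288],
       [  0.        , 486.9230319 , 239.01666926],
       [  0.        ,   0.        ,   1.        ]]), 'xyz': array([0.89464599, 0.48494266, 0.86704094]), 'orientation': array([ 0.25561348,  0.92108493, -0.2811947 , -0.08481656])}
{'intrinsics': array([[586.26723322,   0.        , 322.378726  ],
       [  0.        , 586.26723322, 245.27030667],
       [  0.        ,   0.        ,   1.        ]]), 'xyz': array([0.16101893, 0.86789512, 0.97362596]), 'orientation': array([-0.22894622,  0.88720075, -0.38760804,  0.10108647])}
{'intrinsics': array([[356.34906709,   0.        , 319.56897397],
       [  0.        , 356.34906709, 237.7551098 ],
       [  0.        ,   0.        ,   1.        ]]), 'mount': array([[-9.27957941e-04, -2.78308962e-01,  9.60491156e-01,
        -1.62213493e-01],
       [-2.19000473e-04, -9.60491490e-01, -2.78309271e-01,
         7.57730172e-02],
       [ 9.99999545e-01, -4.68607316e-04,  8.30345911e-04,
         3.84170524e-04],
       [ 0.00000000e+00,  0.00000000e+00,  0.00000000e+00,
         1.00000000e+00]])}
```

View pics/scene0.png

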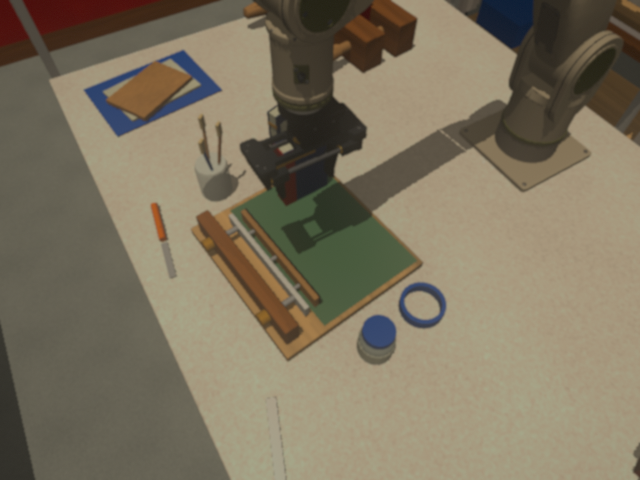

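View pics/side0.png

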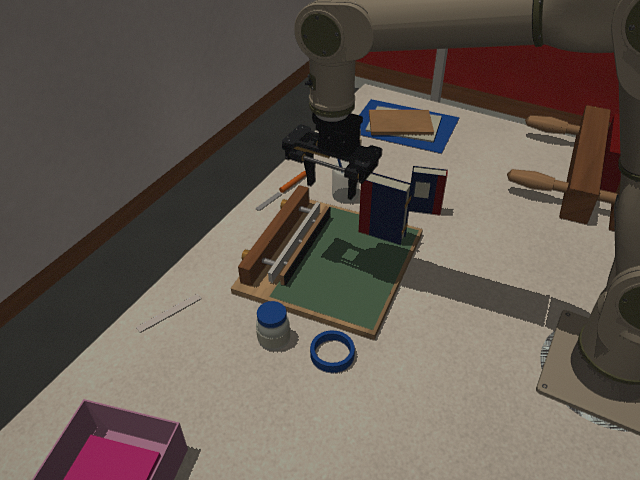

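View pics/wrist0.png

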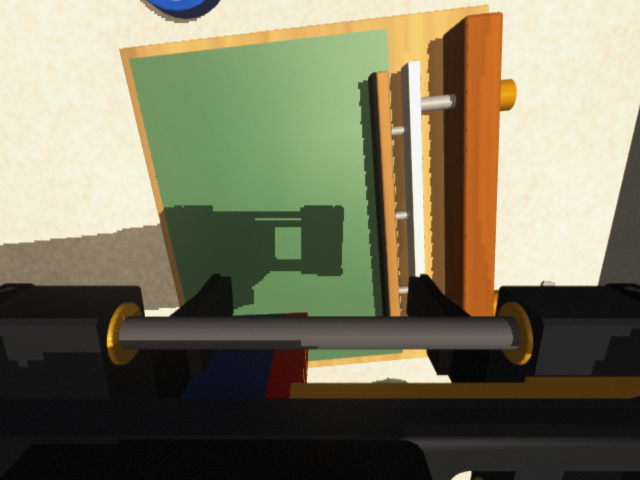

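The side view shows the book at about (385,210), standing on the −y end of the bed, with a smaller decoy behind it at (428,190). The pot and tape are on the +y side. The wrist view has the book at (240,360), with its red spine toward the bar. I'll measure the jig and the book next.

```bash
python3 - <<'E'
from h import *
for n,b in [('scene',(180,120,260,260)),('side',(220,150,240,200)),('wrist',(100,240,300,180))]:
    im=cv2.imread(f'pics/{n}0.png');x,y,w,h=b
    s=min(800/w,600/h);c=cv2.resize(im[y:y+h,x:x+w],None,fx=s,fy=s,interpolation=cv2.INTER_CUBIC)
    c=np.clip(c.astype(float)*1.6,0,255).astype(np.uint8)
    cv2.imwrite(f'pics/{n}0z.png',c);print(n,s)
for uv in [(421,262),(289,355),(192,232)]: print(onz('scene',uv,.02))
for uv in [(376,335),(233,291),(422,231)]: print('side',onz('side',uv,.02))
E
```

```text
scene 2.3076923076923075
side 3.0
wrist 2.6666666666666665
[0.44313144 0.15103258 0.02      ]
[0.77026852 0.18523984 0.02      ]
[ 0.81449445 -0.15683333  0.02      ]
side [0.43407437 0.15136681 0.02      ]
side [0.76299291 0.19260721 0.02      ]
side [ 0.47266896 -0.19639979  0.02      ]
```

View pics/scene0z.png

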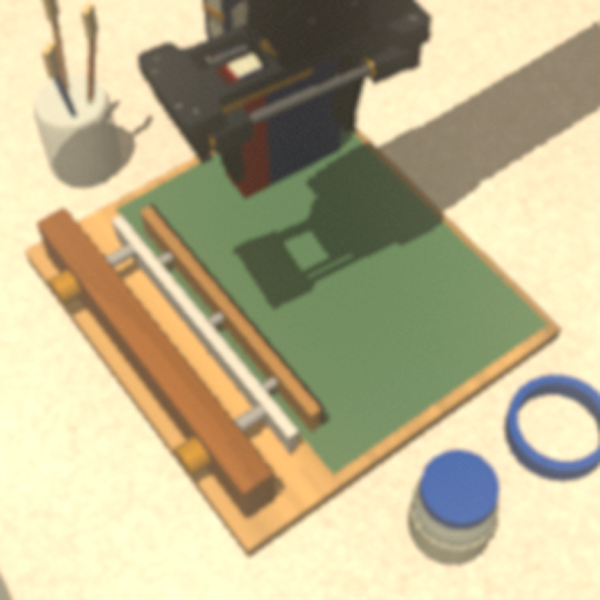

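View pics/side0z.png

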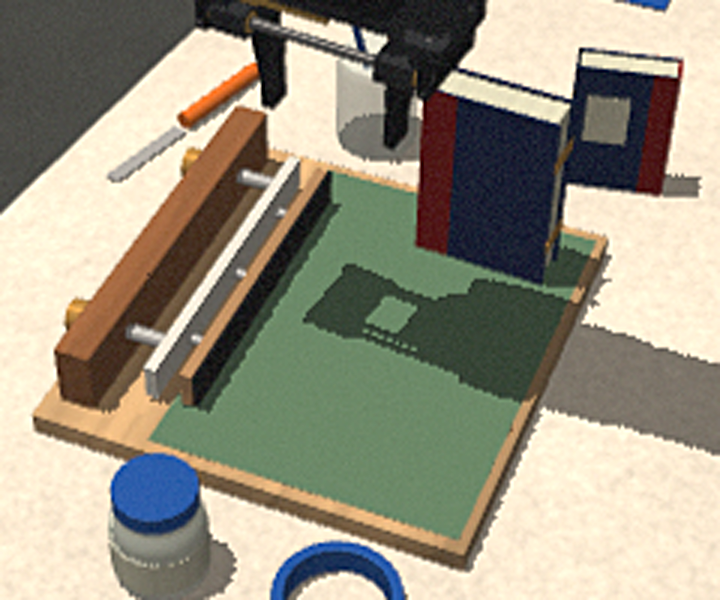

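View pics/wrist0z.png

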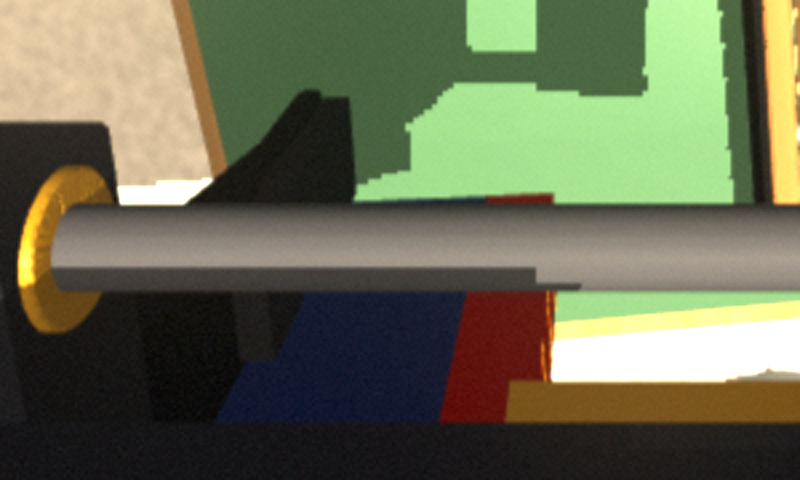

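```bash
cat >> h.py <<'E'
from scipy.optimize import least_squares
E
python3 - <<'E'
from h import *
obs=[('scene',(421.8,262.5),(-.14,.18)),('scene',(288.3,356),(.2,.18)),('scene',(192.1,229.2),(.2,-.18)),
('side',(374.3,332.7),(-.14,.18)),('side',(422,229.3),(-.14,-.18)),('side',(232,288.3),(.2,.18))]
def f(p):
    c,s=np.cos(p[2]),np.sin(p[2]);r=[]
    for n,uv,q in obs:
        P=[p[0]+c*q[0]-s*q[1],p[1]+s*q[0]+c*q[1],.02]; r+=list(proj(n,P)-uv)
    return r
s=least_squares(f,[.6,0,.1]);print(s.x,np.degrees(s.x[2]),np.round(s.fun,1))
x0,y0,a=s.x
def J(P): 
    d=np.array(P[:2])-[x0,y0];c,s_=np.cos(a),np.sin(a);return np.round(1000*np.array([c*d[0]+s_*d[1],-s_*d[0]+c*d[1]]),1)
# book side back-cover bottom corners (z .02): spine bottom zoom(418,243), fore bottom (546,283); top spine (425,90)?, fore top(568,125),
for nm,z,uv in [('spine bot',.02,(418,246)),('fore bot',.02,(545,283)),('top spine back',.18,(427,92)),('top fore back',.18,(563,127)),('top fore front',.18,(572,97)),('bar face +y top',.055,(192,376)),('bar black top +y',.055,(195,375)),('bar black -y top',.055,(328,180)),('bar bottom +y',.023,(200,408))]:
    P=onz('side',(220+uv[0]/3,150+uv[1]/3),z);print(nm,np.round(P,4),J(P))
for nm,z,uv in [('spine bot back',.02,(243,196)),('fore bot back',.02,(345,153)),('bar face +y top',.055,(320,411)),('bar face -y',.055,(150,207)),]:
    P=onz('scene',(180+uv[0]/2.3077,120+uv[1]/2.3077),z);print(nm,np.round(P,4),J(P))
# obstacles
for nm,n,uv,z in [('jar base','side',(345,190),0),('tape','side',(333,351),.012),('pot top','side',(272,313),.085),('tape','scene',(422.5,305),.012),('pot top','scene',(379,331),.085),('jar rim','scene',(212,165),.09)]:
    P=onz(n,uv,z);print(nm,np.round(P,3),J(P))
E
```

```text
[ 0.5949018  -0.01253895  0.1081458 ] 6.196298073497117 [ 1.9 -1.9 -0.5  1.4 -1.9 -1.8  0.7  1.9  0.6 -1.  -2.  -0.4]
spine bot [ 0.6059 -0.1187  0.02  ] [  -0.5 -106.7]
fore bot [ 0.4972 -0.1276  0.02  ] [-109.6 -103.9]
top spine back [ 0.6032 -0.1137  0.18  ] [  -2.7 -101.5]
top fore back [ 0.4966 -0.1233  0.18  ] [-109.7  -99.5]
top fore front [ 0.505  -0.1606  0.18  ] [-105.3 -137.5]
bar face +y top [0.6703 0.1253 0.055 ] [ 89.9 128.9]
bar black top +y [0.6689 0.1234 0.055 ] [ 88.3 127.2]
bar black -y top [ 0.6908 -0.1203  0.055 ] [  83.7 -117.5]
bar bottom +y [0.6655 0.1247 0.023 ] [ 85.  128.9]
spine bot back [ 0.61   -0.1199  0.02  ] [   3.4 -108.4]
fore bot back [ 0.4979 -0.1158  0.02  ] [-107.5  -92.2]
bar face +y top [0.6745 0.1296 0.055 ] [ 94.5 132.7]
bar face -y [ 0.7004 -0.1269  0.055 ] [  92.6 -125.1]
jar base [ 0.726 -0.275  0.   ] [ 102.1 -275.5]
tape [0.495 0.224 0.012] [-73.7 246.4]
pot top [0.62  0.25  0.085] [ 52.9 258.2]
tape [0.497 0.228 0.012] [-71.5 249.2]
pot top [0.626 0.25  0.085] [ 59.3 258. ]
jar rim [ 0.716 -0.245  0.09 ] [  95.4 -244.3]
```

```bash
python3 - <<'E'
from h import *
for z,uv in [(0,(572,185)),(0,(660,195)),(.12,(580,50)),(.12,(680,62)),(.14,(680,62))]:
    print(z,np.round(onz('side',(220+uv[0]/3,150+uv[1]/3),z),3))
a=.108
s=read_state();Rm=R.from_quat(s['eef_rot']).as_matrix();print(np.round(Rm,3))
# shift in tool axes to TCP targets
for t in [(.557,-.203,.222),(.557,-.203,.140)]:
    print(t,np.round(1000*Rm.T@(np.array(t)-s['ee_pos'])))
# desired orient
Rd=R.from_euler('z',a).as_matrix()@np.array([[0,0,1],[0,1,0],[-1,0,0]])
print(R.from_matrix(Rm.T@Rd).as_rotvec())
E
```

```text
0 [ 0.534 -0.276  0.   ]
0 [ 0.462 -0.3    0.   ]
0.12 [ 0.551 -0.302  0.12 ]
0.12 [ 0.471 -0.326  0.12 ]
0.14 [ 0.464 -0.298  0.14 ]
[[-0.001 -0.     1.   ]
 [-0.     1.     0.   ]
 [-1.    -0.    -0.001]]
(0.557, -0.203, 0.222) [   0. -203.  -68.]
(0.557, -0.203, 0.14) [  82. -203.  -68.]
[-1.07974260e-01 -1.07627391e-03 -1.00519021e-05]
```

Emit:
arm_command(
  targets=[
    [255, 0, -20, -7, -0.02, 0, 0],
    [255, 0, -60, -20, -0.05, 0, 0],
    [255, 0, -100, -34, -0.108, 0, 0],
    [255, 0, -140, -48, -0.108, 0, 0],
    [255, 0, -180, -60, -0.108, 0, 0],
    [255, 0, -203, -68, -0.108, 0, 0],
    [255, 0, -203, -68, -0.108, 0, 0],
    [255, 0, -203, -68, -0.108, 0, 0],
    [255, 0, -203, -68, -0.108, 0, 0],
  ],
  newtons=20,
)

```text
time: 1.05
ee_pos: [0.5575, -0.2014, 0.2224]
eef_rot: [-0.039, 0.706, 0.039, 0.706]
ft_force: [-1.0, -0.5, 0.7]
width: 0.0229
```

```bash
python3 - <<'E'
from h import *
s=read_state();print(s)
save('scene','scene1.png');save('side','side1.png')
E
```

```text
{'time': 1.05, 'joint_positions': array([ 0.24460084,  0.25935032,  0.03066499,  1.55419443, -0.00886509,
        1.32841938,  0.38633768]), 'joint_vel': array([-7.62894968e-03, -4.78458966e-05, -1.50716553e-03, -2.19027572e-03,
        2.47614771e-03, -7.82180507e-04,  3.66381494e-03]), 'joint_torque': array([ 1.17623515e+00, -5.70630097e+01,  1.80838924e+00, -3.87581921e+01,
        4.64085303e-02,  7.29352562e-02,  3.15332109e-03]), 'ee_pos': array([ 0.55750115, -0.20140141,  0.2223745 ]), 'eef_rot': array([-0.03858294,  0.70603544,  0.03913629,  0.70604084]), 'ft_force': array([-1.03081414, -0.49263128,  0.74062399]), 'torque': array([ 0.00833667,  0.02870055, -0.00172688]), 'width': 0.02286753606733708}
```

View pics/scene1.png

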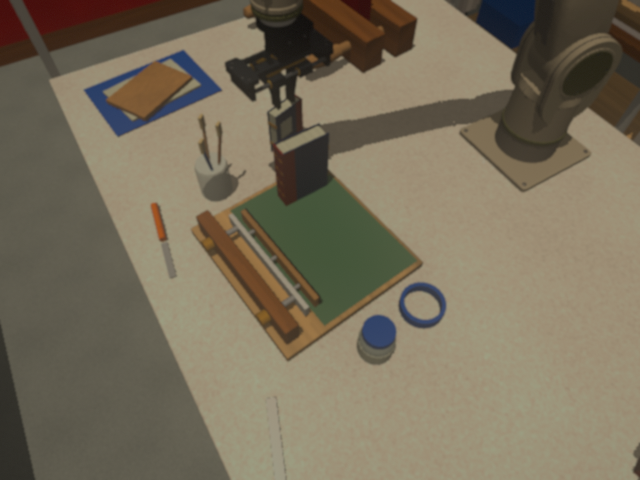

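View pics/side1.png

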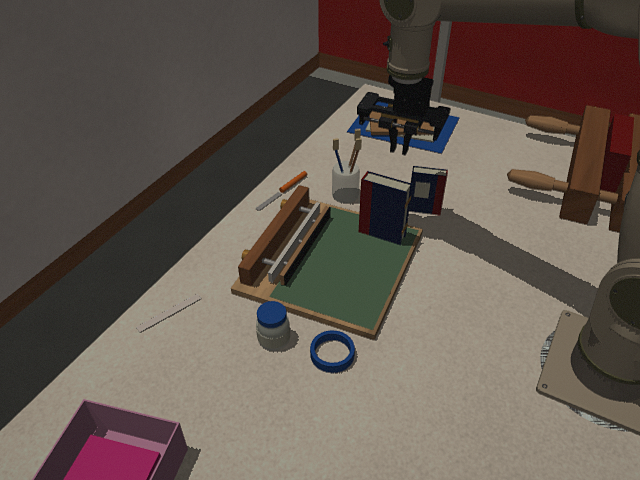

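Now the whole book shows in both views: top face near (303,142) in scene and (385,182) in side. I'll measure its top corners.

```bash
python3 - <<'E'
from h import *
for n,b in [('scene',(250,80,110,140)),('side',(340,150,120,110))]:
    im=cv2.imread(f'pics/{n}1.png');x,y,w,h=b
    s=5;c=cv2.resize(im[y:y+h,x:x+w],None,fx=s,fy=s,interpolation=cv2.INTER_CUBIC)
    cv2.imwrite(f'pics/{n}1z.png',np.clip(c*1.7,0,255).astype(np.uint8))
E
```

```text
(no output)
```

View pics/scene1z.png

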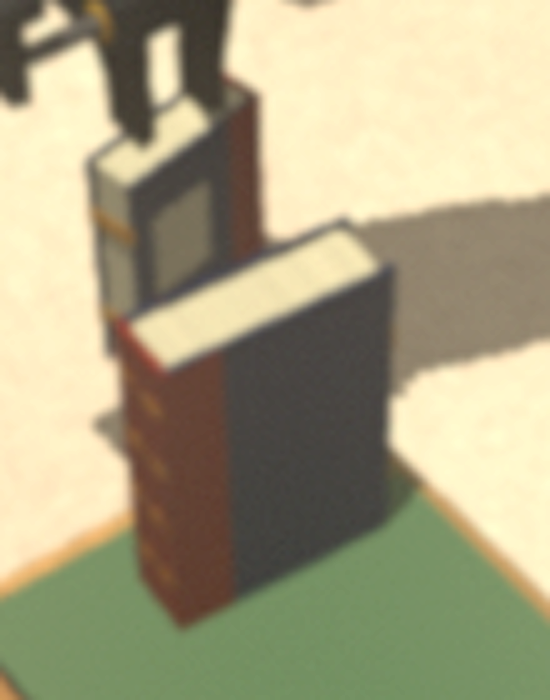

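View pics/side1z.png

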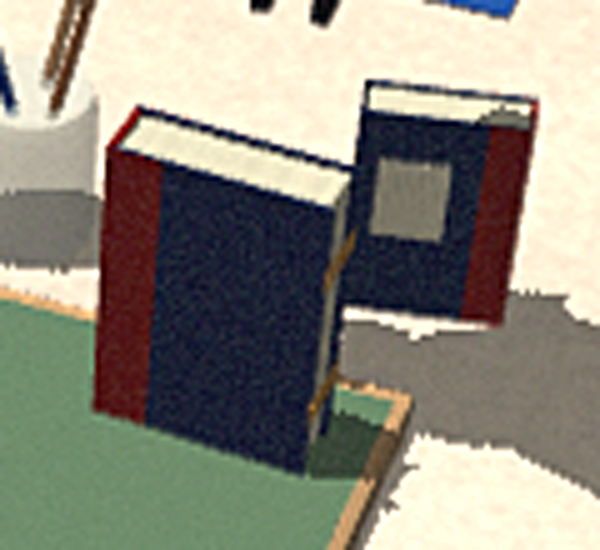

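```bash
python3 - <<'E'
from h import *
hx=.055
Lc={'sb':(hx,.018),'sf':(hx,-.018),'fb':(-hx,.018),'ff':(-hx,-.018)}
obs=[('scene','sb',.18,(168,371)),('scene','sf',.18,(118,318)),('scene','fb',.18,(391,266)),('scene','ff',.18,(345,220)),('scene','sb',.02,(183,628)),('scene','fb',.02,(384,522)),('scene','sf',.02,(140,578)),
('side','sb',.18,(108,147)),('side','sf',.18,(137,107)),('side','fb',.18,(336,207)),('side','ff',.18,(357,170)),('side','sb',.02,(94,410)),('side','fb',.02,(305,472))]
off={'scene':(250,80),'side':(340,150)}
def f(p,o=obs):
    c,s=np.cos(p[2]),np.sin(p[2]);r=[]
    for n,k,z,uv in o:
        q=Lc[k];P=[p[0]+c*q[0]-s*q[1],p[1]+s*q[0]+c*q[1],z]; r+=list(proj(n,P)-np.array(off[n])-np.array(uv)/5)
    return r
for o in (obs,[x for x in obs if x[0]=='scene'],[x for x in obs if x[0]=='side']):
    s=least_squares(f,[.55,-.14,.1],args=(o,));print(s.x,np.degrees(s.x[2]),np.abs(s.fun).max())
E
```

```text
[ 0.55461521 -0.13757047  0.06175142] 3.5380957621319555 2.2081930597034756
[ 0.55542542 -0.13661988  0.05744214] 3.291192424199727 1.7376615885788738
[ 0.55401115 -0.13861742  0.06516077] 3.733436933764392 1.1381764307780315
```

The book's centre comes out at (0.555, -0.138) with yaw 3.5°, which is 2.7° off the jig's 6.2°. I'll line the tool up with the book and lower it to the push height.

Emit:
arm_command(
  targets=[
    [255, 20, 0, 0, 0.02, 0, 0],
    [255, 42, 0, 0, 0.047, 0, 0],
    [255, 64, 0, 0, 0.047, 0, 0],
    [255, 82, 0, 0, 0.047, 0, 0],
    [255, 82, 0, 0, 0.047, 0, 0],
    [255, 82, 0, 0, 0.047, 0, 0],
  ],
)

```text
time: 1.75
ee_pos: [0.5574, -0.2023, 0.141]
eef_rot: [-0.022, 0.707, 0.022, 0.707]
ft_force: [0.4, -0.2, 0.6]
width: 0.0006
```

Emit:
arm_command(
  targets=[
    [255, 0, 6, 0, 0, 0, 0],
    [255, 0, 14, 0, 0, 0, 0],
    [255, 0, 20, 0, 0, 0, 0],
    [255, 0, 24, 0, 0, 0, 0],
    [255, 0, 27, 0, 0, 0, 0],
    [255, 0, 30, 0, 0, 0, 0],
  ],
)

```text
time: 2.35
ee_pos: [0.5552, -0.1728, 0.1407]
eef_rot: [-0.022, 0.707, 0.022, 0.707]
ft_force: [0.2, -0.7, 0.5]
width: 0.0005
```

Emit:
arm_command(
  targets=[
    [255, 0, 3, 0, 0, 0, 0],
    [255, 0, 6, 0, 0, 0, 0],
    [255, 0, 9, 0, 0, 0, 0],
    [255, 0, 12, 0, 0, 0, 0],
  ],
)

```text
time: 2.75
ee_pos: [0.5545, -0.1611, 0.1407]
eef_rot: [-0.022, 0.707, 0.021, 0.707]
ft_force: [-0.3, -1.4, 0.6]
width: 0.0004
```

Emit:
arm_command(
  targets=[
    [255, 0, 3, 0, 0, 0, 0],
    [255, 0, 6, 0, 0, 0, 0],
    [255, 0, 9, 0, 0, 0, 0],
    [255, 0, 12, 0, 0, 0, 0],
  ],
)

```text
time: 3.15
ee_pos: [0.5537, -0.1488, 0.1406]
eef_rot: [-0.022, 0.707, 0.022, 0.707]
ft_force: [-0.2, -0.3, -0.2]
width: 0.0003
```

```bash
python3 - <<'E'
from h import *
save('side','side2.png')
E
```

```text
(no output)
```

View pics/side2.png

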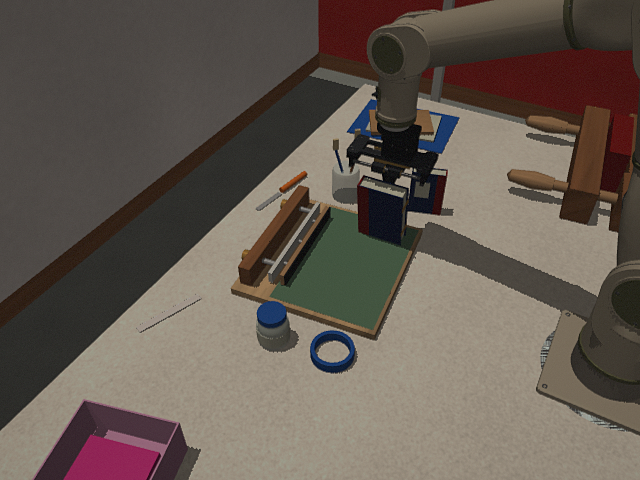

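The book's top has moved toward +y, with its top edge now at about (383,188), while its foot stays put. It's tipping, so I'll keep going.

Emit:
arm_command(
  targets=[
    [255, 0, 3, 0, 0, 0, 0],
    [255, 0, 6, 0, 0, 0, 0],
    [255, 0, 9, 0, 0, 0, 0],
    [255, 0, 12, 0, 0, 0, 0],
  ],
)

```text
time: 3.6
ee_pos: [0.5529, -0.1368, 0.1405]
eef_rot: [-0.022, 0.707, 0.022, 0.707]
ft_force: [-0.3, 0.7, 0.6]
width: 0.0005
```

Emit:
arm_command(
  targets=[
    [255, 0, 3, 0, 0, 0, 0],
    [255, 0, 6, 0, 0, 0, 0],
    [255, 0, 8, 0, 0, 0, 0],
    [255, 0, 10, 0, 0, 0, 0],
    [255, 0, 12, 0, 0, 0, 0],
    [255, 0, 12, 0, 0, 0, 0],
    [255, 0, 12, 0, 0, 0, 0],
  ],
)

```text
time: 4.3
ee_pos: [0.5523, -0.1252, 0.1406]
eef_rot: [-0.022, 0.707, 0.022, 0.707]
ft_force: [-0.4, 0.7, 0.5]
width: 0.0003
```

```bash
python3 - <<'E'
from h import *
save('side','side3.png')
E
```

```text
(no output)
```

View pics/side3.png

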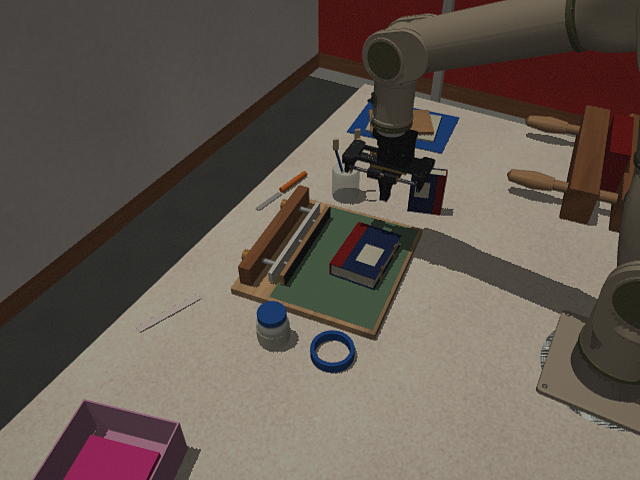

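It toppled cleanly: label up at (370,255), red spine toward the bar. I'll lift, move back to the robot side, open the fingers, and turn so the jaws span the fore-edge.

Emit:
arm_command(
  targets=[
    [255, -20, 0, -4, 0, 0, 0],
    [255, -50, 10, -20, 0.145, 0, 0],
    [255, -80, 25, -45, 0.29, 0, 0],
    [255, -80, 45, -75, 0.435, 0, 0],
    [0, -80, 60, -100, 0.58, 0, 0],
    [0, -80, 80, -100, 0.725, 0, 0],
    [0, -80, 90, -100, 0.87, 0, 0],
    [0, -80, 95, -100, 1.015, 0, 0],
    [0, -80, 95, -100, 1.16, 0, 0],
    [0, -80, 95, -100, 1.305, 0, 0],
  ],
)

```text
time: 5.35
ee_pos: [0.4467, -0.0364, 0.2207]
eef_rot: [0.414, 0.573, -0.414, 0.574]
ft_force: [0.0, -0.2, 0.7]
width: 0.0406
```

```bash
python3 - <<'E'
from h import *
s=read_state();print(s['ee_pos'],s['joint_positions'].round(2),s['ft_force'],s['width'])
for n,b in [('scene',(190,150,240,220)),('side',(230,180,200,160))]:
    im=save(n,n+'4.png')[:,:,::-1];x,y,w,h=b
    s=min(800/w,600/h);c=cv2.resize(im[y:y+h,x:x+w],None,fx=s,fy=s,interpolation=cv2.INTER_CUBIC);print(s)
    cv2.imwrite(f'pics/{n}4z.png',np.clip(c*1.5,0,255).astype(np.uint8))
E
```

```text
[ 0.44665662 -0.03636211  0.22068483] [ 0.06 -0.05 -0.08  1.9  -0.    1.29 -1.27] [ 0.01318205 -0.2193628   0.67563514] 0.040564914516760774
2.727272727272727
3.75
```

View pics/scene4z.png

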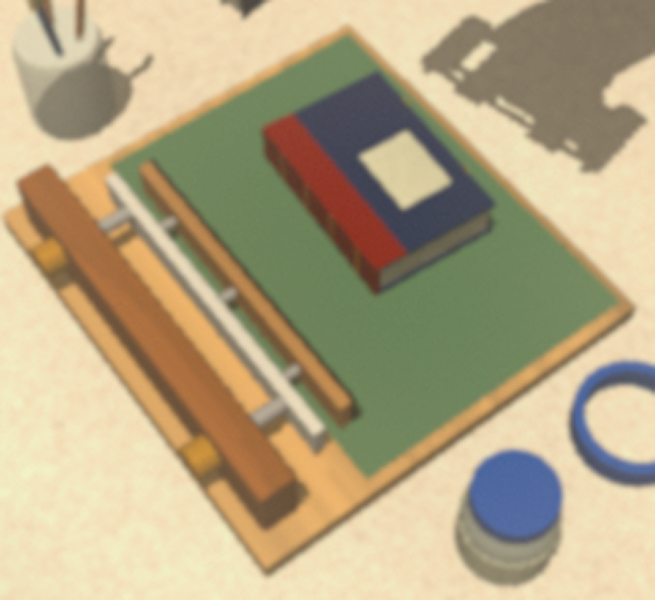

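View pics/side4z.png

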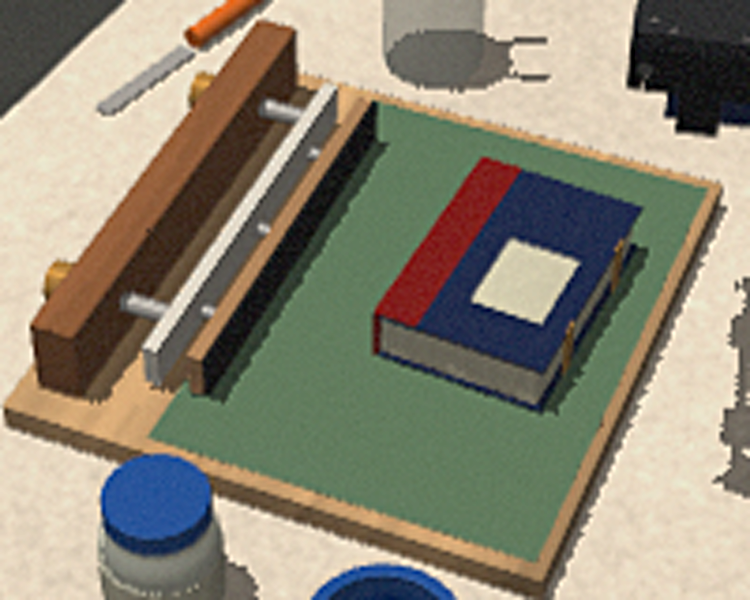

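```bash
cat > fit.py <<'E'
from h import *
off={'scene':(190,150,240/654.5),'side':(230,180,1/3.75)}
def px(n,uv): o=off[n]; return np.array(o[:2])+np.array(uv)*o[2]
def fit(obs,g):
    def f(p):
        c,s=np.cos(p[2]),np.sin(p[2]);r=[]
        for n,uv,q,z in obs: r+=list(proj(n,[p[0]+c*q[0]-s*q[1],p[1]+s*q[0]+c*q[1],z])-px(n,uv))
        return r
    s=least_squares(f,g);return s.x,np.abs(s.fun).max()
E
python3 - <<'E'
from fit import *
jo=[('scene',(348,26),(-.14,-.18),.02),('scene',(633,303),(-.14,.18),.02),('scene',(268,566),(.2,.18),.02),('scene',(3,218),(.2,-.18),.02),
('side',(543,576),(-.14,.18),.02),('side',(719,184),(-.14,-.18),.02),('side',(5,410),(.2,.18),.02)]
bo=[('scene',(264,128),(.055,0),.056),('scene',(379,72),(-.055,0),.056),('scene',(493,208),(-.055,.16),.056),('scene',(376,266),(.055,.16),.056),
('side',(484,156),(.055,0),.056),('side',(642,207),(-.055,0),.056),('side',(545,373),(-.055,.16),.056),('side',(377,317),(.055,.16),.056)]
ba=[('scene',(160,160),(0,-.13),.055),('scene',(357,402),(0,.13),.055),('side',(378,102),(0,-.13),.055),('side',(205,366),(0,.13),.055)]
for sel in ('both','scene','side'):
    F=lambda o:[x for x in o if sel=='both' or x[0]==sel]
    j,e1=fit(F(jo),[.6,0,.1]);b,e2=fit(F(bo),[.55,-.1,.1]);r,e3=fit(F(ba),[.69,0,.1])
    def J(p): d=np.array(p[:2])-j[:2];c,s=np.cos(j[2]),np.sin(j[2]);return np.round(1000*np.array([c*d[0]+s*d[1],-s*d[0]+c*d[1]]),1),round(p[2]-j[2],4)
    print(sel,j,b,r,e1,e2,e3);print(' book in jig',J(b),' bar',J(r))
E
```

```text
both [ 0.59564266 -0.01119681  0.11369182] [ 0.55301151 -0.11614668  0.0383805 ] [0.68020795 0.00105859 0.0920543 ] 1.8194787465678246 2.031105201645289 1.1121341085896006
 book in jig (array([-54.3, -99.4]), np.float64(-0.0753))  bar (array([85.4,  2.6]), np.float64(-0.0216))
scene [ 0.5962817  -0.01054642  0.11207919] [ 0.55421299 -0.11520908  0.02762456] [0.68134441 0.00218613 0.08577359] 1.7442848840235001 1.8732594145262738 0.6529015115229697
 book in jig (array([-53.5, -99.3]), np.float64(-0.0845))  bar (array([86. ,  3.1]), np.float64(-0.0263))
side [ 0.59489319 -0.01192164  0.11512622] [ 0.55189488 -0.11611478  0.05125913] [ 6.78990035e-01 -1.23999045e-04  1.01156906e-01] 1.2723344329042447 0.5771842123759825 0.5799367477705175
 book in jig (array([-54.7, -98.6]), np.float64(-0.0639))  bar (array([84.9,  2.1]), np.float64(-0.014))
```

The two views put the book about -0.075 rad off the jig (0.064 to 0.085) and disagree by a couple of degrees on yaw. I'll finish the turn, open fully, and refine using the wrist camera.

Emit:
arm_command(
  targets=[
    [0, 0, 0, 0, 0.11, 0, 0],
    [0, 0, 0, 0, 0.219, 0, 0],
    [0, 0, 0, 0, 0.219, 0, 0],
    [0, 0, 0, 0, 0.219, 0, 0],
    [0, 0, 0, 0, 0.219, 0, 0],
  ],
)

```text
time: 5.95
ee_pos: [0.4467, -0.0364, 0.2206]
eef_rot: [0.471, 0.527, -0.471, 0.527]
ft_force: [0.1, -0.1, 0.0]
width: 0.0843
```

```bash
python3 - <<'E'
from h import *
s=read_state();print(s['ee_pos'],s['eef_rot'],s['ft_force'],s['width']);print(R.from_quat(s['eef_rot']).as_matrix().round(4))
save('wrist','wrist5.png')
E
```

```text
[ 0.4466508  -0.03643467  0.22055296] [ 0.47133821  0.52711738 -0.47127996  0.52714586] [ 0.06793886 -0.09486784  0.02633666] 0.0843261274766637
[[ 1.000e-04  9.938e-01  1.115e-01]
 [ 0.000e+00  1.115e-01 -9.938e-01]
 [-1.000e+00  1.000e-04 -0.000e+00]]
```

View pics/wrist5.png

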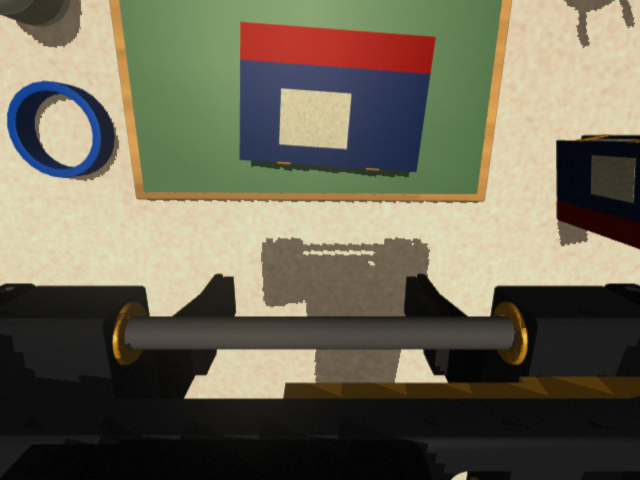

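The wrist view shows the bed's near edge from (138,199) to (483,200), almost level, and the book slightly turned, with its label at (315,120).

```bash
cat >> h.py <<'E'
def wray(uv,s):
    p=camera_params('wrist');K=np.array(p['intrinsics']);M=np.array(p['mount'])
    T=np.eye(4);T[:3,:3]=R.from_quat(s['eef_rot']).as_matrix();T[:3,3]=s['ee_pos'];T=T@M
    d=T[:3,:3]@np.linalg.inv(K)@np.array([uv[0],uv[1],1.]);return T[:3,3],d
def wonz(uv,z,s):
    o,d=wray(uv,s);return o+d*(z-o[2])/d[2]
E
python3 - <<'E'
from h import *
im=cv2.imread('pics/wrist5.png');c=cv2.resize(im[10:210,100:500],None,fx=2,fy=3,interpolation=cv2.INTER_CUBIC);cv2.imwrite('pics/wrist5z.png',c)
s=read_state()
D=wonz((483.5,199),.02,s);A=wonz((138,199),.02,s);print('D',D,'A',A,np.linalg.norm(A-D),'yaw',np.arctan2(-(A-D)[0],(A-D)[1]))
st,sh,fh,ft=[wonz(u,.056,s) for u in [(435,37),(240,22),(240,159),(417,171)]]
for n,p in zip(['st','sh','fh','ft'],[st,sh,fh,ft]):print(n,p.round(4))
print(np.linalg.norm(st-sh),np.linalg.norm(ft-fh),np.linalg.norm(st-ft),np.linalg.norm(sh-fh))
for a,b in((st,sh),(ft,fh)): print('yaw',np.arctan2(-(b-a)[0],(b-a)[1]))
for a,b in((ft,st),(fh,sh)): print('yaw',np.arctan2((b-a)[1],(b-a)[0]))
E
```

```text
D [ 0.47865327 -0.2030805   0.02      ] A [0.43954824 0.14964508 0.02      ] 0.3548866546727782 yaw 0.1104144142722301
st [ 0.6102 -0.1143  0.056 ]
sh [0.6034 0.0454 0.056 ]
fh [0.4944 0.04   0.056 ]
ft [ 0.5015 -0.1198  0.056 ]
0.15983103848072397 0.15996838620732576 0.10886938483715723 0.10910952967475317
yaw 0.04250126701119357
yaw 0.04400856897416061
yaw 0.0502083390805671
yaw 0.04893420394933428
```

View pics/wrist5z.png

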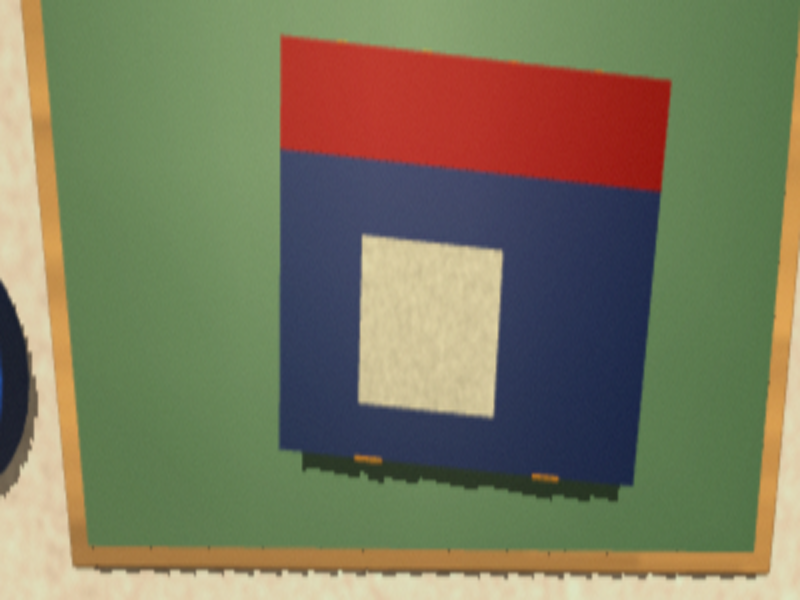

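The book's measured size agrees (160 by 109 mm). Jig yaw is 0.110, the tool is at 0.112 and the book at 0.046. The tail-side finger will touch first and square the book up. Descending behind the fore-edge.

Emit:
arm_command(
  targets=[
    [0, 20, 0, 5, 0, 0, 0],
    [0, 60, 0, 11, 0, 0, 0],
    [0, 100, 0, 11, 0, 0, 0],
    [0, 140, 0, 11, 0, 0, 0],
    [0, 170, 0, 11, 0, 0, 0],
    [0, 182, 0, 11, 0, 0, 0],
    [0, 188, 0, 11, 0, 0, 0],
    [0, 188, 0, 11, 0, 0, 0],
  ],
)

```text
time: 6.8
ee_pos: [0.4483, -0.0473, 0.033]
eef_rot: [0.472, 0.526, -0.472, 0.526]
ft_force: [-0.4, -1.4, -0.2]
width: 0.0867
```

Emit:
arm_command(
  targets=[
    [0, 0, 5, 0, 0, 0, 0],
    [0, 0, 12, 0, 0, 0, 0],
    [0, 0, 20, 0, 0, 0, 0],
    [0, 0, 26, 0, 0, 0, 0],
    [0, 0, 30, 0, 0, 0, 0],
    [0, 0, 30, 0, 0, 0, 0],
  ],
)

```text
time: 7.4
ee_pos: [0.4782, -0.044, 0.0326]
eef_rot: [0.472, 0.526, -0.472, 0.526]
ft_force: [-0.9, 0.4, -0.4]
width: 0.0873
```

```bash
python3 - <<'E'
from h import *
s=read_state();print(s['ee_pos'],s['eef_rot'],s['ft_force'],s['width']);print(R.from_quat(s['eef_rot']).as_matrix().round(4))
save('wrist','wrist6.png')
E
```

```text
[ 0.47824378 -0.04396017  0.03257125] [ 0.47233819  0.52623416 -0.47219673  0.52631216] [-0.85344217  0.44555471 -0.43445114] 0.08726442383814483
[[ 2.000e-04  9.942e-01  1.079e-01]
 [ 1.000e-04  1.079e-01 -9.942e-01]
 [-1.000e+00  2.000e-04 -1.000e-04]]
```

View pics/wrist6.png

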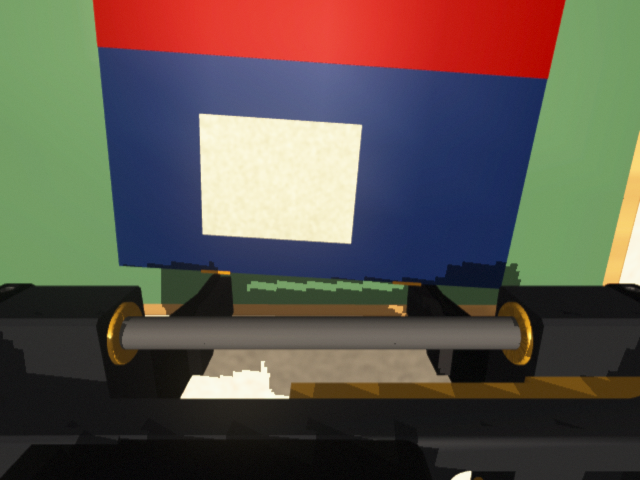

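The fingers are just behind the fore-edge and straddle it evenly; the clasps are at (217,272) and (405,284). Starting to push slowly.

Emit:
arm_command(
  targets=[
    [0, 0, 2, 0, 0, 0, 0],
    [0, 0, 4, 0, 0, 0, 0],
    [0, 0, 6, 0, 0, 0, 0],
    [0, 0, 8, 0, 0, 0, 0],
    [0, 0, 10, 0, 0, 0, 0],
    [0, 0, 12, 0, 0, 0, 0],
    [0, 0, 14, 0, 0, 0, 0],
    [0, 0, 16, 0, 0, 0, 0],
    [0, 0, 18, 0, 0, 0, 0],
    [0, 0, 20, 0, 0, 0, 0],
  ],
)

```text
time: 8.45
ee_pos: [0.4962, -0.0426, 0.0323]
eef_rot: [0.472, 0.527, -0.473, 0.525]
ft_force: [-7.2, -1.5, 5.5]
width: 0.0872
```

```bash
python3 - <<'E'
from h import *
s=read_state();print(s['ee_pos'],s['eef_rot'],s['ft_force'],s['torque'],s['width']);print(R.from_quat(s['eef_rot']).as_matrix().round(4))
save('wrist','wrist7.png');save('scene','scene7.png')
E
```

```text
[ 0.49620966 -0.04255913  0.03229775] [ 0.47164184  0.52673142 -0.47335973  0.5253937 ] [-7.19902002 -1.45752947  5.48673686] [-0.29573096  1.70452701 -0.0200369 ] 0.08724324136079863
[[-3.000e-03  9.943e-01  1.070e-01]
 [-5.000e-04  1.070e-01 -9.943e-01]
 [-1.000e+00 -3.100e-03  2.000e-04]]
```

View pics/wrist7.png

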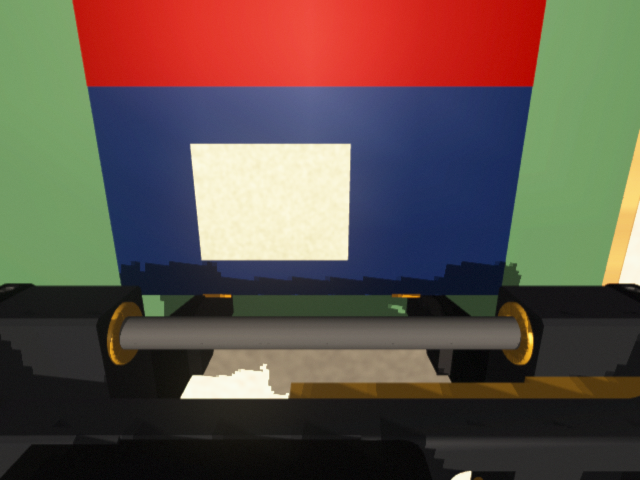

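View pics/scene7.png

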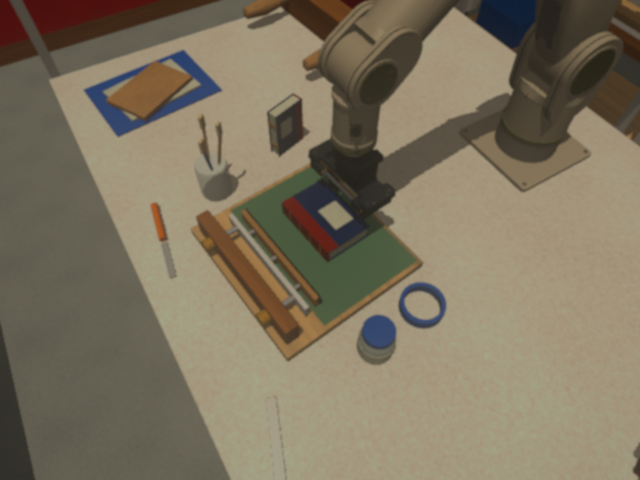

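The book's edges are now parallel to the tool, with the fore-edge level at row 294. I'll raise the tool 1 mm to take off the vertical load and keep sliding.

Emit:
arm_command(
  targets=[
    [0, -1, 1, 0, 0, 0, 0],
    [0, -1, 4, 0, 0, 0, 0],
    [0, -1, 8, 0, 0, 0, 0],
    [0, -1, 12, 0, 0, 0, 0],
    [0, -1, 16, 0, 0, 0, 0],
    [0, -1, 20, 0, 0, 0, 0],
    [0, -1, 24, 0, 0, 0, 0],
    [0, -1, 28, 0, 0, 0, 0],
    [0, -1, 32, 0, 0, 0, 0],
    [0, -1, 35, 0, 0, 0, 0],
  ],
)

```text
time: 9.55
ee_pos: [0.5328, -0.0381, 0.0336]
eef_rot: [0.472, 0.526, -0.472, 0.526]
ft_force: [-2.2, -0.2, -0.5]
width: 0.0871
```

```bash
cat > look.py <<'E'
import sys
from h import *
k=sys.argv[1]
s=read_state();Rm=R.from_quat(s['eef_rot']).as_matrix()
print(s['time'],s['ee_pos'],s['ft_force'],s['torque'],'yaw',np.arctan2(-Rm[0,2]*-1,-Rm[1,2]),'rz',Rm[2])
b=(200,160,180,160)
for n,b in [('scene',(200,170,180,150)),('side',(230,180,200,160))]:
    im=save(n,f'{n}{k}.png')[:,:,::-1];x,y,w,h=b
    z=min(800/w,600/h);c=cv2.resize(im[y:y+h,x:x+w],None,fx=z,fy=z,interpolation=cv2.INTER_CUBIC);print(n,z)
    cv2.imwrite(f'pics/{n}{k}z.png',np.clip(c*1.5,0,255).astype(np.uint8))
save('wrist',f'wrist{k}.png')
E
python3 look.py 8
```

```text
9.55 [ 0.53276701 -0.03812717  0.0335764 ] [-2.17055803 -0.17224032 -0.47874286] [0.00150861 0.76911416 0.03594512] yaw 0.10786695086042983 rz [-9.99999983e-01  1.83431335e-04  1.00188846e-05]
scene 4.0
side 3.75
```

View pics/scene8z.png

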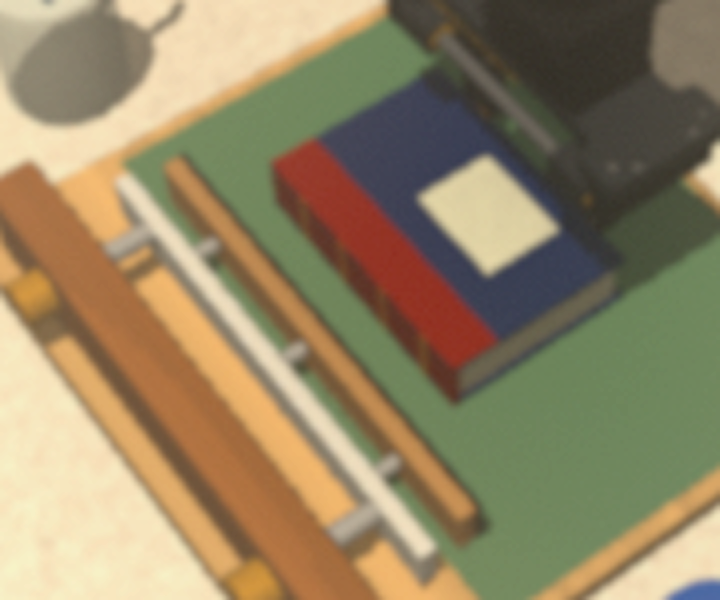

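View pics/side8z.png

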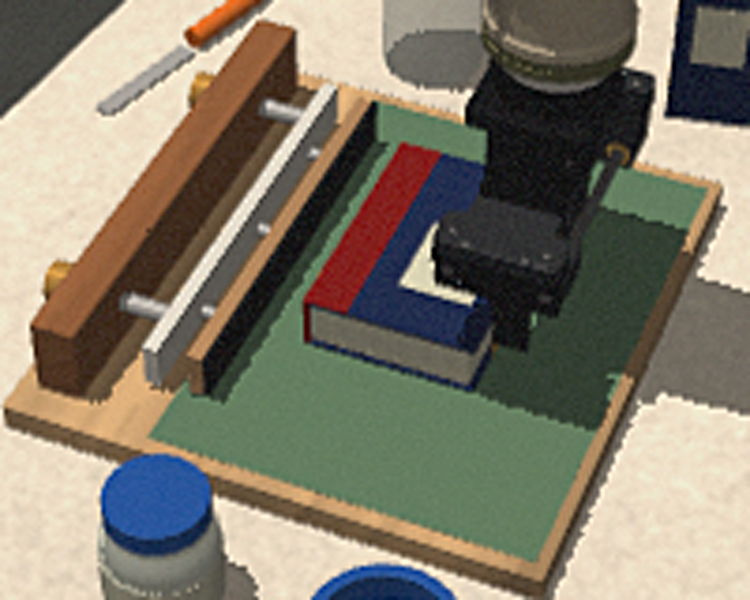

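View pics/wrist8.png

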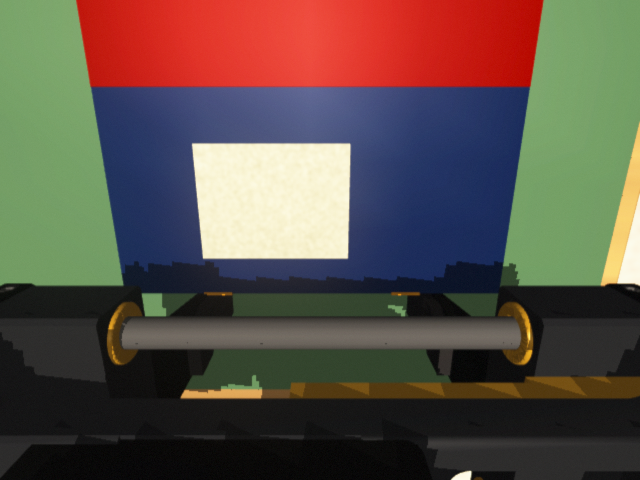

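```bash
python3 - <<'E'
from h import *
o={'scene':(200,170,4.),'side':(230,180,3.75)}
u=np.array([np.cos(.1104),np.sin(.1104)]);v=np.array([-u[1],u[0]])
for n,sp,ba in [('scene',[(273,163),(457,367)],[(190,157),(484,519)]),('side',[(403,143),(305,303)],[(378,102),(205,366)])]:
    f=lambda q,z:onz(n,np.array(o[n][:2])+np.array(q)/o[n][2],z)[:2]
    S=[f(q,.056) for q in sp];B=[f(q,.055) for q in ba]
    for nm,L in(('spine',S),('bar',B)):
        d=L[1]-L[0];print(n,nm,'len',np.linalg.norm(d),'yaw',np.arctan2(-d[0],d[1]),'u',[round(float(p@u)-.5933,4) for p in L])
    # gap of each spine end to bar line
    d=B[1]-B[0];nrm=np.array([d[1],-d[0]])/np.linalg.norm(d)
    print('gaps mm',[round(float((B[0]-p)@nrm*1000),1) for p in S])
s=read_state()
for uv in [(310,293)]:
    P=wonz(uv,.056,s);print('fore u',P,P[:2]@u-.5933,'spine',P[:2]@u-.5933+.11,'tcp',s['ee_pos'][:2]@u-.5933)
E
```

```text
scene spine len 0.15780201597070453 yaw 0.11937471991566183 u [0.052, 0.0505]
scene bar len 0.2610759000942959 yaw 0.08765558616320461 u [0.0841, 0.09]
gaps mm [32.8, 37.8]
side spine len 0.1602775364576847 yaw 0.11307940823922595 u [0.0497, 0.0492]
side bar len 0.2635647035519021 yaw 0.10428507626738671 u [0.0808, 0.0825]
gaps mm [31.4, 32.8]
fore u [ 0.54411377 -0.03322629  0.056     ] -0.056159469095398595 spine 0.053840530904601405 tcp -0.06761936490772569
```

Friction is about 2 N, the book is square, and the gap to the bar is about 31–36 mm. I'll advance 22 mm and then creep.

Emit:
arm_command(
  targets=[
    [0, 0, 2, 0, 0, 0, 0],
    [0, 0, 5, 0, 0, 0, 0],
    [0, 0, 8, 0, 0, 0, 0],
    [0, 0, 11, 0, 0, 0, 0],
    [0, 0, 14, 0, 0, 0, 0],
    [0, 0, 17, 0, 0, 0, 0],
    [0, 0, 19, 0, 0, 0, 0],
    [0, 0, 20, 0, 0, 0, 0],
    [0, 0, 21, 0, 0, 0, 0],
    [0, 0, 22, 0, 0, 0, 0],
  ],
)

```text
time: 10.7
ee_pos: [0.5535, -0.0361, 0.0338]
eef_rot: [0.472, 0.526, -0.473, 0.526]
ft_force: [-7.5, -0.5, 5.4]
width: 0.087
```

```bash
python3 look.py 9
```

```text
10.7 [ 0.55345837 -0.03607388  0.03378422] [-7.48629945 -0.52508498  5.40671223] [-0.12799801  1.52793975  0.05508462] yaw 0.10758160725316955 rz [-9.99998837e-01 -1.52343911e-03  7.79355347e-05]
scene 4.0
side 3.75
```

View pics/scene9z.png

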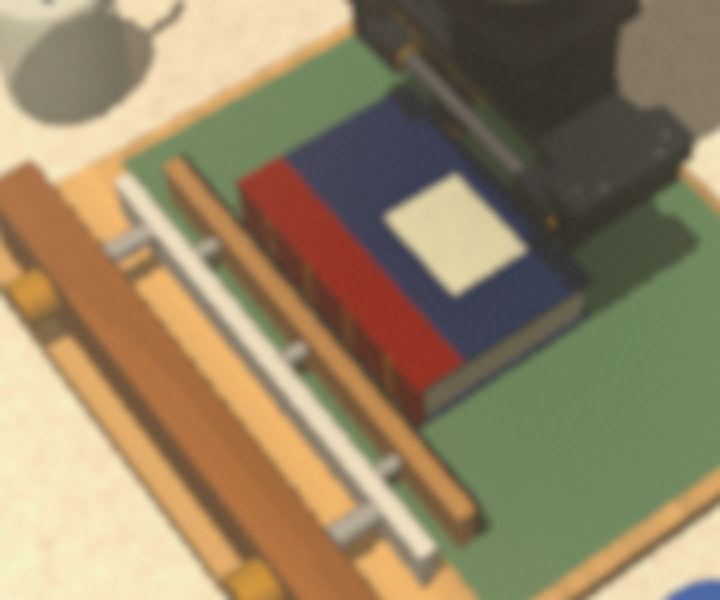

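View pics/side9z.png

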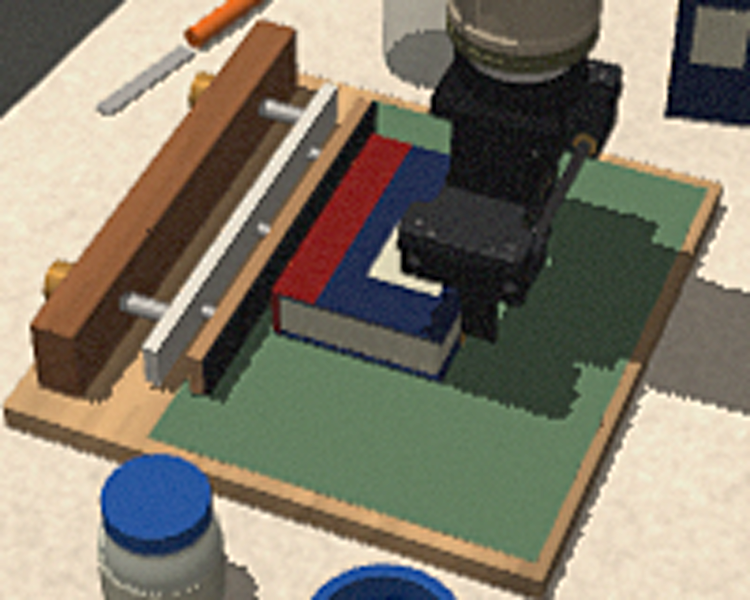

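```bash
cat > gap.py <<'E'
from h import *
o={'scene':(200,170,4.),'side':(230,180,3.75)}
def gaps(n,sp,ba):
    f=lambda q,z:onz(n,np.array(o[n][:2])+np.array(q)/o[n][2],z)[:2]
    S=[f(q,.056) for q in sp];B=[f(q,.055) for q in ba]
    d=B[1]-B[0];nrm=np.array([d[1],-d[0]])/np.linalg.norm(d)
    print(n,'gaps mm',[round(float((B[0]-p)@nrm*1000),1) for p in S])
E
python3 - <<'E'
from gap import *
gaps('scene',[(239,181),(423,389)],[(190,157),(484,519)])
gaps('side',[(374,134),(276,295)],[(378,102),(205,366)])
E
```

```text
scene gaps mm [12.1, 17.2]
side gaps mm [10.6, 14.0]
```

Remaining gap is about 11–14 mm. I'll release the vertical stick with a 1 mm raise and creep.

Emit:
arm_command(
  targets=[
    [0, -1, 0, 0, 0, 0, 0],
    [0, -1, 1, 0, 0, 0, 0],
    [0, -1, 2, 0, 0, 0, 0],
    [0, -1, 3, 0, 0, 0, 0],
    [0, -1, 4, 0, 0, 0, 0],
    [0, -1, 5, 0, 0, 0, 0],
    [0, -1, 6, 0, 0, 0, 0],
  ],
)

```text
time: 11.55
ee_pos: [0.5601, -0.0352, 0.0346]
eef_rot: [0.472, 0.526, -0.472, 0.526]
ft_force: [-5.1, -0.9, 2.1]
width: 0.0867
```

Emit:
arm_command(
  targets=[
    [0, -0.5, 0, 0, 0, 0, 0],
    [0, -0.5, 0.5, 0, 0, 0, 0],
    [0, -0.5, 1, 0, 0, 0, 0],
    [0, -0.5, 1.5, 0, 0, 0, 0],
    [0, -0.5, 2, 0, 0, 0, 0],
  ],
)

```text
time: 12.05
ee_pos: [0.5622, -0.0349, 0.035]
eef_rot: [0.472, 0.526, -0.472, 0.526]
ft_force: [-2.9, -0.0, 0.0]
width: 0.0867
```

```bash
python3 look.py 10
```

```text
12.05 [ 0.56224999 -0.03492182  0.03500104] [-2.93034736 -0.02902927  0.02514893] [-0.05570748  0.73734158  0.01989945] yaw 0.10782702271015768 rz [-9.99999994e-01  9.84879588e-05 -4.92967645e-05]
scene 4.0
side 3.75
```

View pics/scene10z.png

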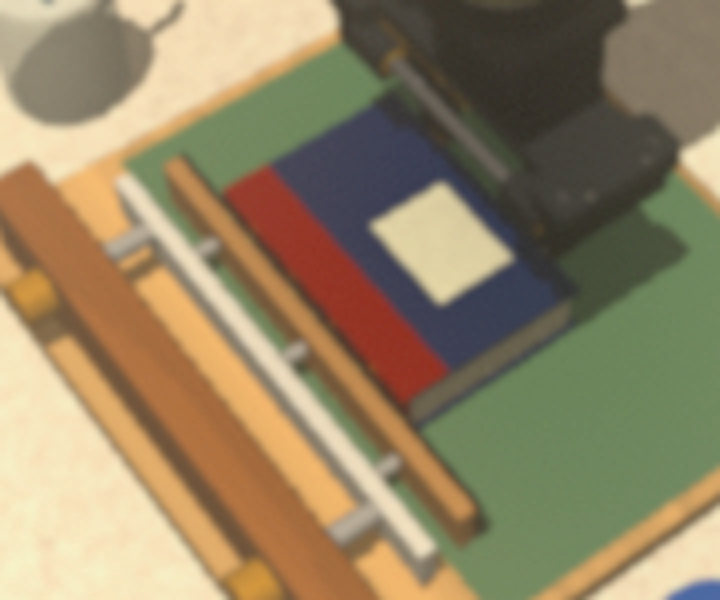

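View pics/side10z.png

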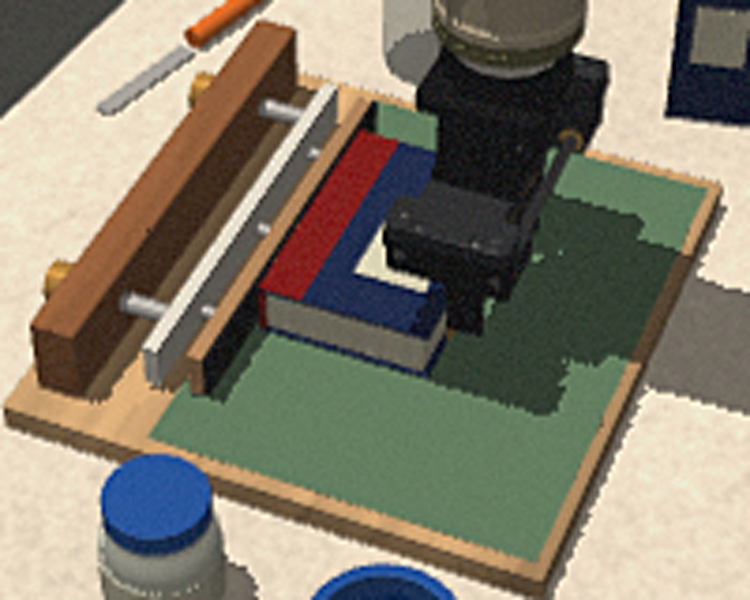

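```bash
python3 - <<'E'
from gap import *
gaps('scene',[(224,189),(407,404)],[(190,157),(484,519)])
gaps('side',[(360,130),(262,289)],[(378,102),(205,366)])
E
```

```text
scene gaps mm [3.1, 6.1]
side gaps mm [0.7, 4.1]
```

About 2–5 mm to go. I'll creep 2 mm per call and watch for the force to climb above its ~2.5 N base.

Emit:
arm_command(
  targets=[
    [0, -0.3, 0.5, 0, 0, 0, 0],
    [0, -0.3, 1, 0, 0, 0, 0],
  ],
)

```text
time: 12.4
ee_pos: [0.5632, -0.0348, 0.0354]
eef_rot: [0.472, 0.526, -0.472, 0.526]
ft_force: [-1.7, 0.4, -1.3]
width: 0.0873
```

Emit:
arm_command(
  targets=[
    [0, -0.3, 0.5, 0, 0, 0, 0],
    [0, -0.3, 1, 0, 0, 0, 0],
  ],
)

```text
time: 12.6
ee_pos: [0.5642, -0.0348, 0.0357]
eef_rot: [0.472, 0.526, -0.472, 0.526]
ft_force: [-3.4, -0.4, -0.4]
width: 0.0869
```

Emit:
arm_command(
  targets=[
    [0, -0.3, 0.5, 0, 0, 0, 0],
    [0, -0.3, 1, 0, 0, 0, 0],
  ],
)

```text
time: 12.8
ee_pos: [0.5651, -0.0347, 0.0359]
eef_rot: [0.472, 0.526, -0.472, 0.526]
ft_force: [-3.0, 0.0, -1.4]
width: 0.087
```

Emit:
arm_command(
  targets=[
    [0, -0.2, 0.5, 0, 0, 0, 0],
    [0, -0.2, 1, 0, 0, 0, 0],
  ],
)

```text
time: 13.0
ee_pos: [0.5659, -0.0345, 0.036]
eef_rot: [0.472, 0.526, -0.472, 0.526]
ft_force: [-3.9, -1.0, -1.8]
width: 0.087
```

Emit:
arm_command(
  targets=[
    [0, -0.2, 0.5, 0, 0, 0, 0],
    [0, -0.2, 1, 0, 0, 0, 0],
  ],
)

```text
time: 13.2
ee_pos: [0.5669, -0.0344, 0.0362]
eef_rot: [0.472, 0.526, -0.472, 0.526]
ft_force: [-4.9, -0.1, -1.7]
width: 0.0871
```

```bash
python3 look.py 11
```

```text
13.2 [ 0.56688522 -0.03440843  0.03622817] [-4.88188702 -0.1338602  -1.69780211] [ 0.04217037  1.13897082 -0.10775575] yaw 0.10768363532829558 rz [-9.99999816e-01 -5.90975855e-04 -1.40158398e-04]
scene 4.0
side 3.75
```

View pics/scene11z.png

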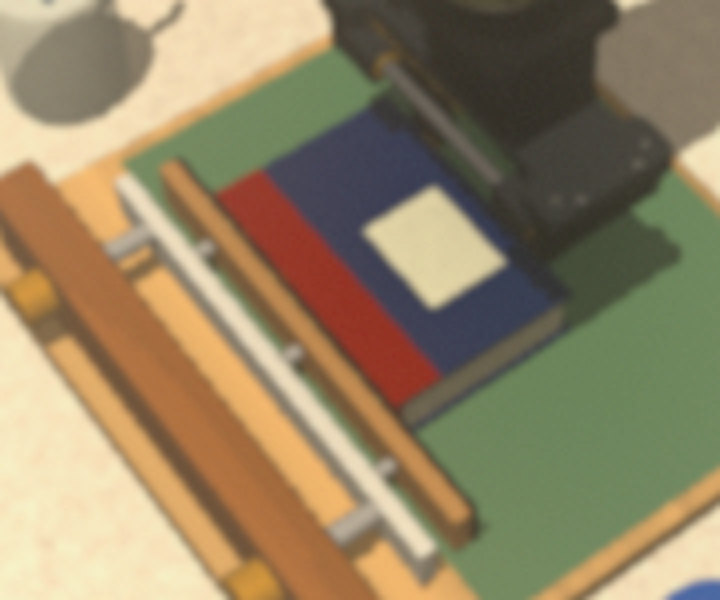

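View pics/side11z.png

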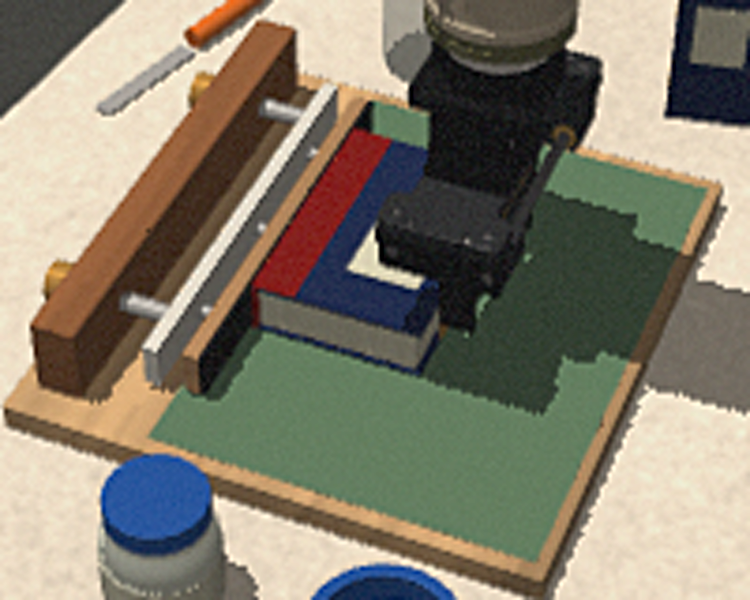

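The bar has moved: its +y end shifted from about (484,519) to (475,518) in the scene zoom. I'll measure that with phase correlation against the earlier picture.

```bash
cat > bar.py <<'E'
import sys
from h import *
k=sys.argv[1]
u=np.array([np.cos(.1104),np.sin(.1104),0])
J0=np.array([.5977,-.0113,0]);v=np.array([-u[1],u[0],0])
for n in ('scene','side'):
    for ref in ('8','9','10'):
        a=cv2.imread(f'pics/{n}{ref}.png').astype(np.float32).sum(2);b=cv2.imread(f'pics/{n}{k}.png').astype(np.float32).sum(2)
        out=[]
        for yy in (-.113,.108) :
            P=J0+u*.088+v*yy+[0,0,.05];c=proj(n,P);g=proj(n,P+u*.001)-c
            x,y=np.round(c).astype(int);h=10
            # template match subpixel with ECC translation
            W=np.eye(2,3,dtype=np.float32)
            try:
                cc,W=cv2.findTransformECC(a[y-h:y+h,x-h:x+h],b[y-h:y+h,x-h:x+h],W,cv2.MOTION_TRANSLATION)
                out.append((round(float(W[:,2]@g/(g@g)),2),np.round(W[:,2],2),round(cc,3)))
            except cv2.error as e: out.append('fail')
        print(n,ref,out)
E
python3 bar.py 10; python3 bar.py 11
```

```text
scene 8 [(0.44, array([-0.79, -0.98], dtype=float32), 0.936), (-0.02, array([-0.01, -0.03], dtype=float32), 1.0)]
scene 9 [(-2.26, array([4.5 , 5.78], dtype=float32), 0.569), (-0.01, array([ 0.  , -0.01], dtype=float32), 1.0)]
scene 10 [(-0.0, array([-0., -0.], dtype=float32), 1.0), (0.0, array([-0.,  0.], dtype=float32), 1.0)]
side 8 [(0.02, array([ 0.03, -0.13], dtype=float32), 0.967), (0.0, array([-0.01,  0.02], dtype=float32), 0.999)]
side 9 [(-0.01, array([ 0.03, -0.09], dtype=float32), 0.989), (-0.05, array([0.02, 0.02], dtype=float32), 1.0)]
side 10 [(0.0, array([-0.,  0.], dtype=float32), 1.0), (-0.0, array([ 0., -0.], dtype=float32), 1.0)]
scene 8 ['fail', (1.59, array([-0.53,  0.66], dtype=float32), 0.677)]
scene 9 [(2.25, array([-1.01,  0.35], dtype=float32), 0.801), (2.61, array([-0.88,  1.07], dtype=float32), 0.975)]
scene 10 [(1.5, array([0.07, 1.53], dtype=float32), 0.919), (2.66, array([-0.9,  1.1], dtype=float32), 0.974)]
side 8 [(1.98, array([-0.75, -0.17], dtype=float32), 0.941), (2.4, array([-0.88, -0.63], dtype=float32), 0.991)]
side 9 [(1.96, array([-0.76, -0.09], dtype=float32), 0.954), (2.38, array([-0.87, -0.64], dtype=float32), 0.991)]
side 10 [(1.95, array([-0.77, -0.02], dtype=float32), 0.987), (2.4, array([-0.87, -0.65], dtype=float32), 0.99)]
```

The bar has given about 2.4 mm, and the force fits (2.4 N bar plus about 2.5 N friction). One more 0.7 mm, hold, then withdraw slowly.

Emit:
arm_command(
  targets=[
    [0, 0, 0.4, 0, 0, 0, 0],
    [0, 0, 0.7, 0, 0, 0, 0],
    [0, 0, 0.7, 0, 0, 0, 0],
    [0, 0, 0.7, 0, 0, 0, 0],
    [0, 0, 0.7, 0, 0, 0, 0],
    [0, 0, 0.7, 0, 0, 0, 0],
  ],
)

```text
time: 13.95
ee_pos: [0.5677, -0.0344, 0.0363]
eef_rot: [0.472, 0.526, -0.472, 0.526]
ft_force: [-4.8, 0.6, -2.4]
width: 0.087
```

```bash
python3 look.py 12; python3 bar.py 12
```

```text
13.95 [ 0.56766164 -0.034372    0.03627912] [-4.77034003  0.56320354 -2.35863596] [ 0.10246117  1.2258009  -0.11548394] yaw 0.10765800325817129 rz [-9.99999938e-01 -3.46904878e-04 -6.80473958e-05]
scene 4.0
side 3.75
scene 8 [(1.3, array([2.22, 5.12], dtype=float32), 0.779), 'fail']
scene 9 [(1.42, array([1.49, 3.96], dtype=float32), 0.813), 'fail']
scene 10 ['fail', 'fail']
side 8 [(2.65, array([-1.  , -0.23], dtype=float32), 0.924), (3.07, array([-1.12, -0.83], dtype=float32), 0.987)]
side 9 [(2.61, array([-1.  , -0.19], dtype=float32), 0.96), (3.08, array([-1.11, -0.86], dtype=float32), 0.987)]
side 10 [(2.61, array([-1.02, -0.09], dtype=float32), 0.98), (3.14, array([-1.14, -0.86], dtype=float32), 0.986)]
```

The bar is compressed 3.1 mm and has been held for 0.4 s. Backing off slowly.

Emit:
arm_command(
  targets=[
    [0, 0.4, 0, 0, 0, 0, 0],
    [0, 0.4, -0.3, 0, 0, 0, 0],
    [0, 0.4, -0.6, 0, 0, 0, 0],
    [0, 0.4, -1, 0, 0, 0, 0],
    [0, 0.4, -1.5, 0, 0, 0, 0],
    [0, 0.4, -2.5, 0, 0, 0, 0],
    [0, 0.4, -4, 0, 0, 0, 0],
    [0, 0.4, -7, 0, 0, 0, 0],
    [0, 0.4, -12, 0, 0, 0, 0],
    [0, 0.4, -20, 0, 0, 0, 0],
  ],
)

```text
time: 15.1
ee_pos: [0.5477, -0.0365, 0.036]
eef_rot: [0.472, 0.526, -0.472, 0.526]
ft_force: [0.7, 1.7, -0.2]
width: 0.0869
```

Emit:
arm_command(
  targets=[
    [0, -10, -10, 0, 0, 0, 0],
    [0, -40, -25, 0, 0, 0, 0],
    [0, -80, -50, 0, 0, 0, 0],
    [0, -110, -80, 0, 0, 0, 0],
    [0, -130, -100, 0, 0, 0, 0],
    [0, -130, -100, 0, 0, 0, 0],
    [0, -130, -100, 0, 0, 0, 0],
  ],
)

```text
time: 15.8
ee_pos: [0.4485, -0.0474, 0.1662]
eef_rot: [0.473, 0.526, -0.472, 0.527]
ft_force: [0.3, -0.7, -0.2]
width: 0.0869
```

```bash
python3 look.py 13; python3 bar.py 13
```

```text
15.8 [ 0.44846089 -0.04735628  0.16618847] [ 0.28921174 -0.67845895 -0.18920202] [-0.01844745  0.14074759 -0.00411782] yaw 0.10752515292024722 rz [-9.99998712e-01  1.57959679e-03  2.84085976e-04]
scene 4.0
side 3.75
scene 8 ['fail', 'fail']
scene 9 [(3.59, array([0.9 , 4.94], dtype=float32), 0.575), 'fail']
scene 10 [(2.26, array([-0.72,  0.86], dtype=float32), 0.958), 'fail']
side 8 [(2.12, array([-0.79, -0.22], dtype=float32), 0.934), (2.57, array([-0.92, -0.73], dtype=float32), 0.99)]
side 9 [(2.1, array([-0.8 , -0.14], dtype=float32), 0.966), (2.63, array([-0.96, -0.71], dtype=float32), 0.99)]
side 10 [(2.07, array([-0.8 , -0.09], dtype=float32), 0.985), (2.65, array([-0.97, -0.72], dtype=float32), 0.989)]
```

View pics/scene13z.png

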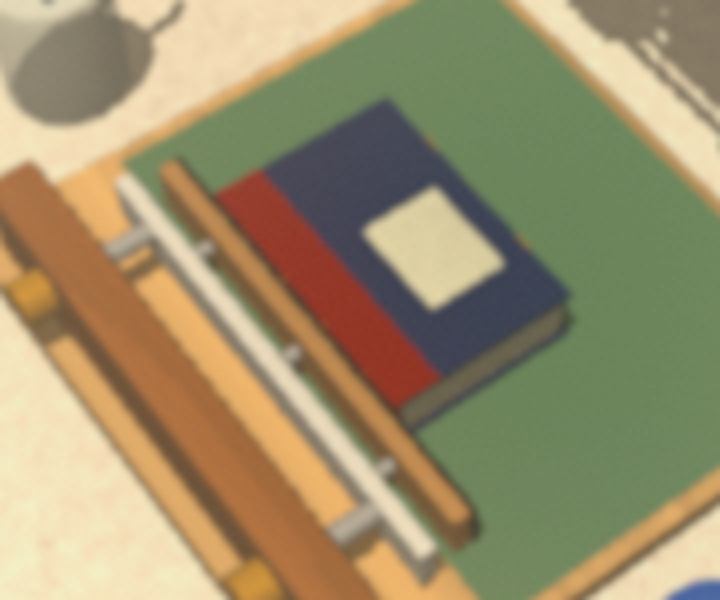

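View pics/side13z.png

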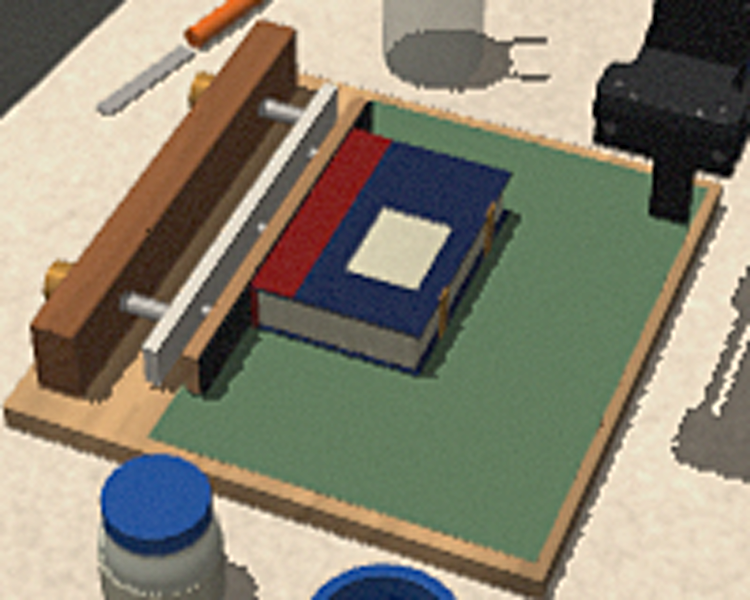

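View pics/wrist13.png

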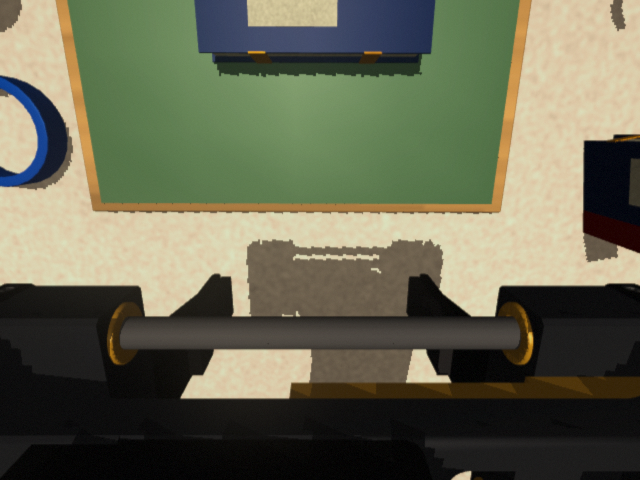

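The robot is clear, and the bar is still pressed about 2.6 mm. The book's fore-edge (197,52)–(433,53) is parallel to the bed edge (95,210)–(500,211). I'll do a final numeric check after a short wait to rule out creep.

Emit:
arm_command(
  targets=[
    [0, 0, 0, 0, 0, 0, 0],
    [0, 0, 0, 0, 0, 0, 0],
    [0, 0, 0, 0, 0, 0, 0],
    [0, 0, 0, 0, 0, 0, 0],
    [0, 0, 0, 0, 0, 0, 0],
    [0, 0, 0, 0, 0, 0, 0],
    [0, 0, 0, 0, 0, 0, 0],
    [0, 0, 0, 0, 0, 0, 0],
    [0, 0, 0, 0, 0, 0, 0],
    [0, 0, 0, 0, 0, 0, 0],
  ],
)

```text
time: 16.95
ee_pos: [0.4485, -0.0473, 0.166]
eef_rot: [0.472, 0.526, -0.472, 0.526]
ft_force: [-0.2, -0.8, -0.0]
width: 0.0866
```

```bash
python3 look.py 14; python3 bar.py 14|grep side; python3 - <<'E'
from h import *
s=read_state()
D,A=wonz((500,210),.02,s),wonz((95,209),.02,s);ft,fh=wonz((433,53),.056,s),wonz((197,52),.056,s)
y=lambda d:np.arctan2(-d[0],d[1])
print('yaws',y(A-D),y(fh-ft),np.linalg.norm(A-D),np.linalg.norm(fh-ft))
a=y(A-D);v=np.array([-np.sin(a),np.cos(a),0]);print('tail jig y',(ft-(A+D)/2)@v)
a,b=[cv2.imread(f'pics/side{k}.png').astype(int) for k in('13','14')];print('changed',np.abs(a-b)[200:300,250:400].mean())
for n in('side',):
    x,z=[cv2.imread(f'pics/{n}{k}.png') for k in('0','14')]
    for nm,(c,r) in {'pot':(272,325),'tape':(333,351),'jar':(345,180)}.items():
        print(nm,np.abs(x[r-18:r+18,c-18:c+18].astype(int)-z[r-18:r+18,c-18:c+18]).mean().round(1))
E
```

```text
16.95 [ 0.44854594 -0.04727702  0.16597166] [-0.17877734 -0.82473187 -0.04299425] [ 0.01262264  0.12822727 -0.04076525] yaw 0.10776526038942982 rz [-9.99999994e-01  1.08866227e-04 -8.23472402e-07]
scene 4.0
side 3.75
side 8 [(2.09, array([-0.78, -0.21], dtype=float32), 0.935), (2.62, array([-0.95, -0.71], dtype=float32), 0.99)]
side 9 [(2.03, array([-0.78, -0.12], dtype=float32), 0.966), (2.66, array([-0.96, -0.73], dtype=float32), 0.99)]
side 10 [(2.11, array([-0.83, -0.06], dtype=float32), 0.985), (2.67, array([-0.98, -0.7 ], dtype=float32), 0.989)]
yaws 0.10485361027327142 0.10396355893264776 0.35632500045622856 0.16319300763443345
tail jig y -0.09737009059427817
changed 1.9958444444444445
pot 3.2
tape 3.9
jar 39.6
```

```bash
python3 - <<'E'
from h import *
x,z=[cv2.imread(f'pics/side{k}.png').astype(int) for k in('1','14')];print(np.abs(x-z)[140:200,330:358].mean())
x,z=[cv2.imread(f'pics/scene{k}.png').astype(int) for k in('0','14')];print(np.abs(x-z)[120:198,195:230].mean())
close_job()
E
```

```text
1.6523809523809523
1.9915750915750916
the job is handed in; nothing more can be done
```

I toppled the book onto its back cover by pushing slowly on the push point. Then I slid it spine first with the opened fingers spanning the fore-edge, which squared it up on the way. I pressed the bar in about 3.1 mm, held it there for about 0.4 s, and backed off slowly. The job is handed in at about 17 s, with no verdict reported.

Last checks, with the robot clear:
- **Book:** it lies label up, within 0.001 rad of square to the bed edge, with its tail at jig y about -97 mm.
- **Bar:** it is still pressed in about 2.6 mm at the +y end, so about 2.6 N. This did not change over the last second.
- **Bystanders:** the brush jar, tape roll and glue pot show no movement between the early and final pictures.

Three things disagreed or could not be confirmed:
- **-y end of the bar:** it read only about 2.1 mm, but the book may have affected that measurement patch. The scene camera's bar measurements mostly failed, so these figures come from the side camera.
- **Yaw:** the fixed cameras and the wrist camera differed by up to 0.02 rad, and I relied on the wrist camera.
- **Push force:** it rose to about 7.5 N at times because the fingers stuck vertically on the book. Small lifts of the tool cleared this, and the limit is 25 N.

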